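# Close up a laminated carving blank in the wedge jig

### The arm

A 6-joint arm with a two-finger parallel gripper is mounted at the origin on the work surface. World frame = base frame: x ahead of the robot, y to its left, z up, the work surface at z = 0. Lengths are in m, angles in rad, forces in N, time in s.
With the tool pointing down it reaches from about 0.275 to 0.825 m from the base axis. Payload 4.9 kg.
Tool frame: the origin (TCP) lies at the very end of the fingers, on their centre line; the grasp point (between the pads) lies 19 mm behind it (r.pinch_z is the z of the grasp point in the tool frame, in m); z points along the fingers, y is the line along which they close (so a half turn about z gives the same grasp; the last joint's range is limited). The gripper opens to 85 mm and grips with 20 to 120 N. Pads are 22 mm wide; open, the fingers measure 114 mm over their backs; the gripper's body (76 mm by 85 mm) begins 54 mm behind the grasp point. The pads swing forward as they close: fully open they stand 13 mm farther back than shut.
Start: joints at [-1.328, 0.326, -0.193, 1.052, 0, 1.437], TCP at [0.202, -0.511, 0.231] pointing down, gripper open.
Joint ranges: [-2.65, 2.65], [-0.97, 1.79], [-1.3, 1.35], [-1.93, 2.1], [-1.47, 1.37], [-3.14, 3.14]. Speed limits (rad/s): [2.57, 2.57, 3.14, 3.14, 3.14, 3.14].

### API

Orientations are given as a 3x3 rotation matrix whose columns are the frame's x, y, z axes.
In Python, from cell import r gives the robot as it stands.
- The arm moves only by the shell command python3 -m creep 'ROWS' [FORCE]. ROWS is JSON, a list of rows, each an object of numbers: "fingers": the opening, from -1 (shut) to 1 (fully open), so that 0 is half open; "tx", "ty", "tz": the shift along the tool's x, y, z in m; "yaw": the turn about the tool's z in degrees. A call has 1 to 20 rows; each row is the pose to reach, as a shift and turn from the pose commanded when the call began, along the tool's axes at that moment; what a row does not reach only later rows make up. A row lasts 1/8 s, in which the tool goes at most 62.5 mm and 10.7 degrees, less where a joint would pass 70% of its speed; a pose out of reach is approached as far as the arm can. A call with a gripper value outside its range is refused whole. The fingers move at their own pace and stop on an object; FORCE is the grip in N (left out, the last holds). Time passes only in rows, so rows that repeat a pose let the fingers close. It gives the time, the measured TCP pose, the force, the opening and the grip force at its end, in the units of the state.
- r.state(): the state, without advancing time (a new reading comes with each control period).
- r.read_camera(name): name is "scene" or "top"; returns a dict with "pixels" (420x560x3 uint8, red, green, blue), "z_map" (420x560 float32, m along the optical axis (not along the pixel's ray), 0 where there is no reading), "camera_matrix" (3x3 intrinsics, pixels), "eye" and "orientation" of the camera in the world. Camera axes: x right, y up, looking along -z (the intrinsics and any distortion apply to the point x, -y, -z); pixel columns grow to the right and rows downward; lengths in m; the calibration is good to about 2 mm. A picture is of the moment at which its call begins.
- r.close_job(): hands the job in; it is judged then, once.
The state is a dict: "t": time; "joint_pos": joint angles; "qvel": joint speeds; "joint_efforts": joint torques, N m; "tool_pos": TCP position; "tool_rot": TCP orientation; "wrist_force": force on the tool from outside, world axes, zero at the start; "torque": the same for the moment, N m; "gripper_width": finger opening in m; "grip_force": force on a finger pad.
Only numpy, scipy, OpenCV 4.12 (cv2) and the standard library are available. Lean on these libraries where they do the work, as an engineer would, in place of code of your own. Each camera call takes 0.05 s, during which the arm holds its last target. There are 200 camera calls.

### The job

Clamp up the four strips of a carving blank for a dry fit in the gluing jig: with the standing caul, gently push the loose row as one block up against the sprung plate until every joint is closed, the row lying square alongside the fence; then let go of the caul and drive the wedge in between it and the slanted cleat, going by feel, until it sits firmly tight and keeps the row squeezed on its own. Use hand pressure only, so that the soft wood is not bruised and the row neither buckles nor fans out, and leave the other things on the bench alone.

Things in the scene. Friction and masses are not known exactly. Their poses are not given: they have to be found in the camera images.
- jig: Gluing jig screwed to the bench: plywood board 330 x 330 x 18 mm with wooden fittings. Jig frame: x = way the row is pushed (away from the robot), y = way the wedge is driven (left), z up, z = 0 the board's underside, top at z = 18. Board spans x -105..225, y -240..90 mm. Row centre line y = 0. Closed up, strip centres lie at x = 41, 75, 109, 143 and the caul fills x = 0..24.
- fence (a point): Middle of the fence's inner face, at the board's top: a low fixed batten left of the row, 20 mm high, 22 mm thick; inner face at jig y = 38, jig x from 8 to 162. It keeps the row from sliding left as the wedge drags on the caul. Axes as the jig.
- plate: Sprung pressure plate that ends the row, dark hardwood, 12 mm thick, 72 wide, 32 high, on two bolts with coil springs in front of the fixed stop batten. Origin: bottom middle of the face the row meets (jig x = 160, y = 0, z = 18 at rest), axes as the jig. It gives way in +x only: starts to move at 4 N, then 1 mm for each further 12 N, 4 mm at most.
- throat (a point): Fixed jig point (0, 0, 18 mm): middle of the caul's back face with the row closed. Behind is the wedge cleat, a batten 104 x 32 x 30 mm high, jig y about -60..40, its face to the row slanted 1:6 (x about -49 at y -60, -33 at y 40). It is screwed through slots: up to 4 mm nearer the row or 8 mm farther, unmeasured; so how deep the wedge goes (its origin at jig y from -60 to 24) is found by feel.
- strip1: Plain softwood strip of the blank, 34 (x, along the row) x 70 (y) x 30 mm high, about 50 g, loose on the board, nearest the caul. Origin at the centre of its underside, axes as the jig when square. The strips start 3 to 7 mm apart, a little askew, 2 to 6 mm off the fence. They are bruised if the row is squeezed against the plate with more than 24 N; 8 to 16 N is right.
- strip2: Second strip from the caul, as strip1.
- strip3: Third strip from the caul, as strip1.
- strip4: Strip nearest the stop, as strip1.
- caul: Caul: plain dark hardwood block standing behind the row, 24 mm thick (x, along the row), 70 wide (y), 70 tall, about 90 g, loose. Origin at the centre of its underside. It stands 40 mm higher than strips, cleat and wedge (all 30 high), so its upper part can be gripped from above across the 24 mm with the fingertips clear of the strips.
- wedge: Wedge lying flat right of the caul, 150 mm long (y), 30 high, 140 g, loose. Origin: centre of underside. Thin end (32.5 mm) at y 75 points into the throat; square thick end (x -35..22.5) at y -75 to push on. Front straight at x 22.5, back tapers 1:6 as the cleat. Holds by friction. Can bind askew and loosen when let go: let go and press again, some 15 N on its end, till it goes no deeper.
- glue: Bystander: white glue bottle, 60 mm diameter, 150 mm high, standing on the bench. Origin at the centre of its underside.
- mallet: Bystander: hammer, 260 mm long, lying on the bench.
- sander: Bystander: cork sanding block 110 x 65 x 38 mm on the bench. Origin at the centre of its underside.
Mind the look-alikes: they are no part of the job. What is shaped like the strip2 but orange is not meant. Of the things shaped like the caul, the dark wooden one is meant.

How it is judged:
By the outcome, as a careful person would: the job done as asked, in the order asked, and still so for the second after the job is handed in, with the robot touching nothing.
It also fails if it takes over 72 s, if anything falls off the work surface, if the arm or the gripper's body presses on something with over 40 N, if the wrist force passes 120 N, or if a joint passes its speed limit or range.

## Working session

There is one attempt and no reset: what is moved stays moved. The work goes in short steps, Python scripts to look and compute and a shell command to move; the robot and the scene stay as the last step left them, time stands still between calls to the robot, and variables do not carry over. Pictures are saved under pics/ and viewed, at most 12 in all, crops included, and the job is handed in when it is done.

```bash
ls; mkdir -p pics; python3 - <<'E'
from cell import r
import cv2,numpy as np
for n in("scene","top"):
    d=r.read_camera(n); cv2.imwrite(f"pics/{n}0.png",d["pixels"][:,:,::-1]); np.savez(f"{n}0.npz",**{k:v for k,v in d.items()})
    print(n,d["camera_matrix"],d["eye"],d["orientation"],d.keys())
s=r.state();print(s)
E
```

```text
pics
scene [[537.08890094   0.         275.18932349]
 [  0.         537.08890094 201.41998658]
 [  0.           0.           1.        ]] [ 1.24702301 -0.18934817  1.26062182] [[ 0.24039217 -0.83266443  0.4988803 ]
 [ 0.97060829  0.20013475 -0.13366241]
 [ 0.01145265  0.51634875  0.85630182]] dict_keys(['pixels', 'z_map', 'camera_matrix', 'eye', 'orientation'])
top [[445.25428391   0.         278.49934751]
 [  0.         445.25428391 214.92430433]
 [  0.           0.           1.        ]] [ 0.41060139 -0.00714637  1.39148959] [[ 1.20420219e-03  9.94783174e-01 -1.02004836e-01]
 [-9.99923215e-01 -6.02454924e-05 -1.23919705e-02]
 [-1.23334691e-02  1.02011926e-01  9.94706717e-01]] dict_keys(['pixels', 'z_map', 'camera_matrix', 'eye', 'orientation'])
{'t': 0.1, 'joint_pos': array([-1.32822795e+00,  3.26858547e-01, -1.93467500e-01,  1.05200596e+00,
       -1.02138947e-05,  1.43663085e+00]), 'qvel': array([ 0.00040715, -0.00088838,  0.00222033, -0.0016224 ,  0.00067464,
        0.00089317]), 'joint_efforts': array([ 1.69969531e-03, -4.44239223e+01,  2.63038641e+01,  7.85936223e-03,
       -1.07533269e-04, -2.40449218e-06]), 'tool_pos': array([ 0.20223779, -0.51091575,  0.23059247]), 'tool_rot': array([[ 9.29871195e-01,  3.67885061e-01, -3.78780534e-04],
       [ 3.67885204e-01, -9.29870024e-01,  1.48827065e-03],
       [ 1.95295875e-04, -1.52324776e-03, -9.99998821e-01]]), 'wrist_force': array([-0.39383274, -0.66075264, -0.0724589 ]), 'torque': array([ 0.01932641, -0.0074503 ,  0.03229271]), 'grip_force': 0.0, 'gripper_width': 0.08540788106769442}
```

View pics/top0.png

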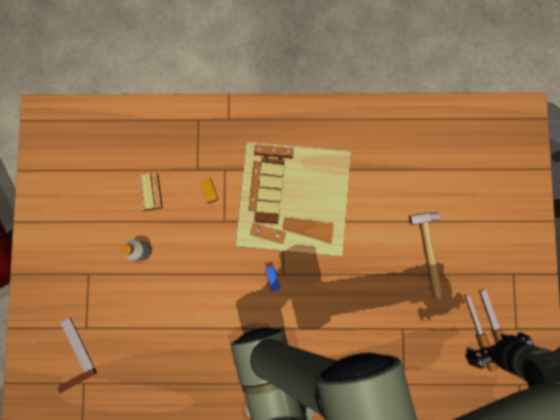

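View pics/scene0.png

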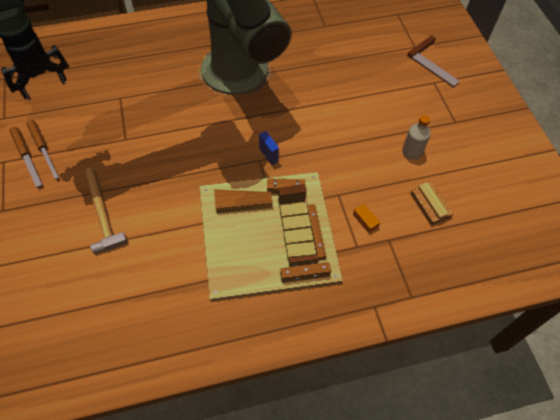

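Top view: the jig board spans (237–350, 143–255), with strips in a column at x≈270, rows 165–210. Things shaped like the caul are the dark one at (266,217) and a blue one at (272,278). The dark wooden one is meant. Things shaped like a strip are four pale ones in the row and an orange one at (209,190), which is a decoy. I'll enlarge to confirm.

```bash
python3 - <<'E'
import cv2,numpy as np
a=cv2.imread("pics/top0.png")[138:288,232:357]
b=cv2.resize(a,None,fx=4,fy=4,interpolation=cv2.INTER_CUBIC)
s=cv2.imread("pics/scene0.png")[168:300,195:345]
c=cv2.resize(s,None,fx=4,fy=4,interpolation=cv2.INTER_CUBIC)
cv2.imwrite("pics/top1.png",b); cv2.imwrite("pics/sc1.png",c)
E
```

```text
(no output)
```

View pics/top1.png

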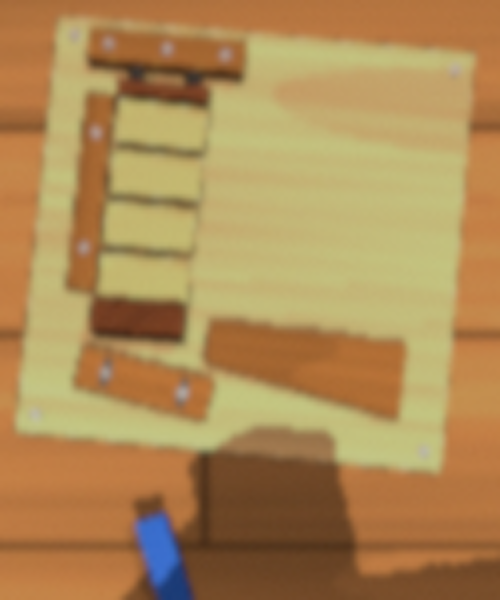

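View pics/sc1.png

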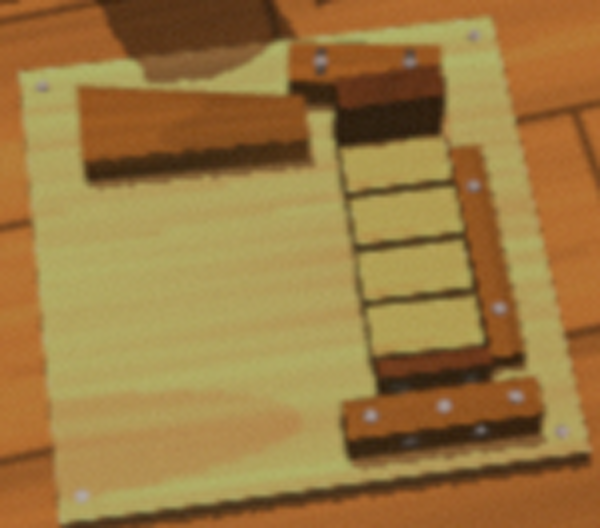

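The crops confirm it. The dark wooden caul in the jig is at top (266,217), the blue one lies outside at (272,278). The wedge is at (308,230), thin end to the left, and the cleat is at (268,233). I'll fit the jig from the corners of both views and the parts from the depth map.

```bash
cat > h.py <<'E'
import numpy as np,cv2
from scipy.optimize import least_squares
def ray(d,u,v,z):
    K=d["camera_matrix"];p=np.array([(u-K[0,2])/K[0,0],-(v-K[1,2])/K[1,1],-1.])
    w=d["orientation"]@p; e=d["eye"]; return (e+w*(z-e[2])/w[2])[:2]
def cloud(d):
    K=d["camera_matrix"];Z=d["z_map"];v,u=np.mgrid[:420,:560]
    P=np.stack([(u-K[0,2])/K[0,0]*Z,-(v-K[1,2])/K[1,1]*Z,-Z],-1)
    return P@np.array(d["orientation"]).T+d["eye"]
def fit(obj,W):
    f=lambda q:(obj@np.array([[np.cos(q[2]),np.sin(q[2])],[-np.sin(q[2]),np.cos(q[2])]])+q[:2]-W).ravel()
    s=least_squares(f,[.5,0,0]);return s.x,s.fun
E
python3 - <<'E'
from h import *
T=dict(np.load("top0.npz"));S=dict(np.load("scene0.npz"))
obj=np.array([[225,90],[225,-240],[-105,90],[-105,-240]])/1e3
ct=[(60,17),(475,53),(17,432),(440,472)];cs=[(590,455),(62,525),(490,17),(20,72)]
f=lambda u,o:(u+.5)/4-.5+o
Wt=np.array([ray(T,f(u,232),f(v,138),.018) for u,v in ct]);Ws=np.array([ray(S,f(u,195),f(v,168),.018) for u,v in cs])
for W in(Wt,Ws):
    q,e=fit(obj,W);print(q[:2]*1e3,np.degrees(q[2]),(e*1e3).round(1))
q=(fit(obj,Wt)[0]+fit(obj,Ws)[0])/2;np.save("jig.npy",q)
R=np.array([[np.cos(q[2]),-np.sin(q[2])],[np.sin(q[2]),np.cos(q[2])]])
for n,d in(("T",T),("S",S)):
    P=cloud(d);J=(P[...,:2]-q[:2])@R
    for nm,z0,z1,(x0,x1,y0,y1) in [("caul",.08,.096,(-.06,.06,-.06,.06)),("wedge",.04,.056,(-.12,.06,-.24,-.052)),("cleat",.04,.056,(-.12,-.022,-.07,.06)),("strips",.04,.056,(.015,.152,-.06,.05))]:
        m=(P[...,2]>z0)&(P[...,2]<z1)&(J[...,0]>x0)&(J[...,0]<x1)&(J[...,1]>y0)&(J[...,1]<y1)
        p=(J[m]*1e3).astype(np.float32);print(n,nm,len(p),p.mean(0).round(1),np.median(P[m][:,2]).round(4),p.min(0).round(),p.max(0).round(),cv2.minAreaRect(p))
E
```

```text
[552.05068937  43.44934754] -5.3413454028509255 [ 1.2  1.2  0.  -0.9 -0.4  1.6 -0.8 -1.9]
[553.41283808  43.30566747] -5.4764890024024755 [-1.   0.9 -0.2 -1.3  0.7  1.   0.6 -0.6]
T caul 196 [-13.4   2.1] 0.0876 [-26. -32.] [-0. 37.] ((-13.160103797912598, 2.4138565063476562), (24.34465217590332, 68.78121948242188), 1.6908575296401978)
T wedge 766 [ -32.4 -131.1] 0.0478 [ -82. -201.] [ -6. -52.] ((-44.10007858276367, -126.61736297607422), (149.02320861816406, 75.64694213867188), 89.95618438720703)
T cleat 419 [-55.  -11.6] 0.0477 [-82. -70.] [-23.  46.] ((-45.82011413574219, -12.56503677368164), (111.77577209472656, 61.04872512817383), 81.91819763183594)
T strips 945 [83.8  2.1] 0.0479 [ 15. -35.] [152.  50.] ((83.48092651367188, 7.326560974121094), (85.10301971435547, 136.82748413085938), 89.93601989746094)
S caul 256 [-11.3   0.6] 0.089 [-28. -34.] [ 2. 36.] ((-12.563955307006836, 1.0054664611816406), (27.79593849182129, 70.28329467773438), 2.122072458267212)
S wedge 949 [ -30.6 -130.9] 0.049 [ -81. -202.] [ -4. -52.] ((-41.55559158325195, -127.34085845947266), (76.21525573730469, 150.8069305419922), 1.260380744934082)
S cleat 358 [-58.4 -20.1] 0.0489 [-82. -70.] [-22.  47.] ((-47.94232940673828, -12.381961822509766), (112.02674865722656, 61.262718200683594), 83.04410552978516)
S strips 1381 [85.1  2.5] 0.0487 [ 15. -37.] [152.  50.] ((83.53585052490234, 6.63385009765625), (86.55415344238281, 136.94065856933594), 89.95245361328125)
```

```bash
cat >> h.py <<'E'
def go(jx,jy,z,yaw=0):
    "tool shift (tx,ty,tz) and yaw to TCP at jig mm, tool y along jig x"
    from cell import r
    q=np.load("jig.npy");s=r.state();R=np.array(s["tool_rot"]);c,n=np.cos(q[2]),np.sin(q[2])
    w=np.array([q[0]+(c*jx-n*jy)/1e3,q[1]+(n*jx+c*jy)/1e3,z])
    a=np.degrees(np.arctan2(R[1,1],R[0,1])-q[2])-yaw
    return (R.T@(w-s["tool_pos"])*1e3).round(1),round((a+90)%180-90,2)
def st():
    from cell import r
    q=np.load("jig.npy");s=r.state();c,n=np.cos(q[2]),np.sin(q[2]);R=np.array([[c,n],[-n,c]])
    return s["t"].__round__(2) if 0 else round(float(s["t"]),2),(R@(s["tool_pos"][:2]-q[:2])*1e3).round(1),s["tool_pos"][2].round(4),"F",(R@s["wrist_force"][:2]).round(1),s["wrist_force"][2].round(1),"w",round(s["gripper_width"]*1e3,1),s["grip_force"]
E
python3 - <<'E'
from h import *
T=dict(np.load("top0.npz"));S=dict(np.load("scene0.npz"));q=np.load("jig.npy")
c,n=np.cos(q[2]),np.sin(q[2]);R=np.array([[c,-n],[n,c]])
f=lambda u,o:(u+.5)/4-.5+o
# wedge top corners, z=.048: thin-front, thick-front, thick-back, thin-back
for d,o,cs in((T,(232,138),[(209,319),(406,340),(397,420),(204,360)]),(S,(195,168),[(310,162),(88,180)])):
    W=np.array([ray(d,f(u,o[0]),f(v,o[1]),.048 if d is T else .018) for u,v in cs]);print((((W-q[:2])@R)*1e3).round(1))
# strip sides in top view: (left,right) at each strip middle
for u0,u1,v in((112,207,122),(108,203,174),(104,198,226),(99,191,275)):
    W=np.array([ray(T,f(u,232),f(v,138),.048) for u in(u0,u1)]);print("strip",(((W-q[:2])@R)*1e3).round(1).tolist())
W=np.array([ray(T,f(u,232),f(v,138),.038) for u,v in((110,110),(95,280))]);print("fence",(((W-q[:2])@R)*1e3).round(1).tolist())
print(go(-13,1.7,.15));print(st())
E
```

```text
[[  -7.1  -51. ]
 [  -8.9 -200.7]
 [ -69.7 -199. ]
 [ -38.4  -50.2]]
[[  -6.3  -52.6]
 [ -13.4 -201. ]]
strip [[137.1, 37.4], [143.8, -35.2]]
strip [[96.6, 36.4], [103.3, -35.9]]
strip [[56.3, 35.4], [63.0, -35.9]]
strip [[18.5, 35.4], [25.1, -34.2]]
fence [[148.3, 40.6], [15.6, 38.8]]
(array([ 519. , -393.8,   81.3]), np.float64(-63.01))
(0.1, array([-296.7, -584.9]), np.float64(0.2306), 'F', array([-0.3, -0.7]), np.float64(-0.1), 'w', 85.4, 0.0)
```

```bash
python3 -m creep '[{"tx":0.13,"ty":-0.1,"yaw":-10,"fingers":0.4},{"tx":0.26,"ty":-0.2,"yaw":-20,"fingers":0.4},{"tx":0.39,"ty":-0.3,"yaw":-40,"fingers":0.4},{"tx":0.519,"ty":-0.394,"yaw":-63,"fingers":0.4},{"tx":0.519,"ty":-0.394,"yaw":-63,"fingers":0.4},{"tx":0.519,"ty":-0.394,"yaw":-63,"fingers":0.4},{"tx":0.519,"ty":-0.394,"yaw":-63,"fingers":0.4},{"tx":0.519,"ty":-0.394,"yaw":-63,"fingers":0.4},{"tx":0.519,"ty":-0.394,"yaw":-63,"fingers":0.4},{"tx":0.519,"ty":-0.394,"yaw":-63,"fingers":0.4},{"tx":0.519,"ty":-0.394,"yaw":-63,"fingers":0.4},{"tx":0.519,"ty":-0.394,"yaw":-63,"fingers":0.4},{"tx":0.519,"ty":-0.394,"tz":0.06,"yaw":-63,"fingers":0.4},{"tx":0.519,"ty":-0.394,"tz":0.081,"yaw":-63,"fingers":0.4},{"tx":0.519,"ty":-0.394,"tz":0.081,"yaw":-63,"fingers":0.4},{"tx":0.519,"ty":-0.394,"tz":0.081,"yaw":-63,"fingers":0.4}]' 20 ; python3 - <<'E'
from h import *
from cell import r
print(st());print(go(-13,1.7,.057), r.state()["tool_rot"].round(3))
d=r.read_camera("scene");cv2.imwrite("pics/s2.png",cv2.resize(d["pixels"][130:300,180:360,::-1],None,fx=3,fy=3))
E
```

```text
(0.1, array([-296.7, -584.9]), np.float64(0.2306), 'F', array([-0.3, -0.7]), np.float64(-0.1), 'w', 85.4, 0.0)
(array([ 519. , -393.6,  174.3]), np.float64(-63.01)) [[ 0.93   0.368 -0.   ]
 [ 0.368 -0.93   0.001]
 [ 0.    -0.002 -1.   ]]schema error: expected keys fingers, tx, ty, tz, yaw
```

View pics/s2.png

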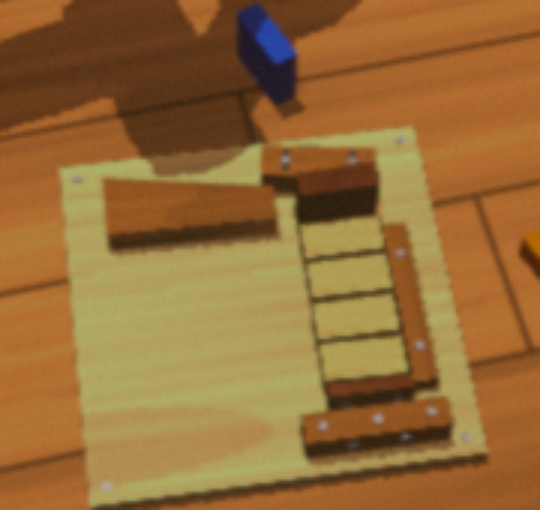

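The call was refused because every row needs all five keys. The scene is unchanged and the arm has not moved, so I'll retry.

```bash
python3 -m creep '[{"fingers":0.4,"tx":0.04,"ty":-0.03,"tz":0,"yaw":-5},{"fingers":0.4,"tx":0.08,"ty":-0.06,"tz":0,"yaw":-10},{"fingers":0.4,"tx":0.12,"ty":-0.09,"tz":0,"yaw":-15},{"fingers":0.4,"tx":0.16,"ty":-0.12,"tz":0,"yaw":-20},{"fingers":0.4,"tx":0.2,"ty":-0.15,"tz":0,"yaw":-25},{"fingers":0.4,"tx":0.24,"ty":-0.18,"tz":0,"yaw":-30},{"fingers":0.4,"tx":0.28,"ty":-0.21,"tz":0,"yaw":-35},{"fingers":0.4,"tx":0.32,"ty":-0.24,"tz":0,"yaw":-40},{"fingers":0.4,"tx":0.36,"ty":-0.27,"tz":0,"yaw":-45},{"fingers":0.4,"tx":0.4,"ty":-0.3,"tz":0,"yaw":-50},{"fingers":0.4,"tx":0.44,"ty":-0.33,"tz":0,"yaw":-55},{"fingers":0.4,"tx":0.48,"ty":-0.36,"tz":0,"yaw":-60},{"fingers":0.4,"tx":0.519,"ty":-0.394,"tz":0,"yaw":-63},{"fingers":0.4,"tx":0.519,"ty":-0.394,"tz":0,"yaw":-63},{"fingers":0.4,"tx":0.519,"ty":-0.394,"tz":0.04,"yaw":-63},{"fingers":0.4,"tx":0.519,"ty":-0.394,"tz":0.081,"yaw":-63},{"fingers":0.4,"tx":0.519,"ty":-0.394,"tz":0.081,"yaw":-63},{"fingers":0.4,"tx":0.519,"ty":-0.394,"tz":0.081,"yaw":-63}]' 20 ; python3 - <<'E'
from h import *
from cell import r
print(st());print(go(-13,1.7,.057), r.state()["tool_rot"].round(3), r.state()["joint_pos"].round(2))
E
```

```text
t: 2.4
tool_pos: [0.5405, 0.0453, 0.1515]
tool_rot: [[0.095, 0.995, 0.001], [0.995, -0.095, -0.0], [-0.0, 0.001, -1.0]]
wrist_force: [0.1, 0.6, -0.4]
gripper_width: 0.0596
grip_force: 0.0
(2.4, array([-12.4,   0.7]), np.float64(0.1515), 'F', array([0.1, 0.6]), np.float64(-0.4), 'w', 59.6, 0.0)
(array([ 1. , -0.7, 94.5]), np.float64(-0.06)) [[ 0.095  0.995  0.001]
 [ 0.995 -0.095 -0.   ]
 [-0.     0.001 -1.   ]] [-0.05  0.38 -0.33  0.86 -0.    1.61]
```

```bash
python3 -m creep '[{"fingers":0.4,"tx":0.001,"ty":-0.001,"tz":0.03,"yaw":0},{"fingers":0.4,"tx":0.001,"ty":-0.001,"tz":0.06,"yaw":0},{"fingers":0.4,"tx":0.001,"ty":-0.001,"tz":0.08,"yaw":0},{"fingers":0.4,"tx":0.001,"ty":-0.001,"tz":0.094,"yaw":0},{"fingers":0.4,"tx":0.001,"ty":-0.001,"tz":0.094,"yaw":0},{"fingers":0.4,"tx":0.001,"ty":-0.001,"tz":0.094,"yaw":0},{"fingers":-0.2,"tx":0.001,"ty":-0.001,"tz":0.094,"yaw":0},{"fingers":-0.6,"tx":0.001,"ty":-0.001,"tz":0.094,"yaw":0},{"fingers":-0.6,"tx":0.001,"ty":-0.001,"tz":0.094,"yaw":0},{"fingers":-0.6,"tx":0.001,"ty":-0.001,"tz":0.094,"yaw":0},{"fingers":-0.6,"tx":0.001,"ty":-0.001,"tz":0.094,"yaw":0},{"fingers":-0.6,"tx":0.001,"ty":-0.001,"tz":0.094,"yaw":0}]' 30 ; python3 - <<'E'
from h import *
print(st())
E
```

```text
t: 3.9
tool_pos: [0.5395, 0.047, 0.0568]
tool_rot: [[0.094, 0.996, 0.001], [0.996, -0.094, -0.0], [0.0, 0.001, -1.0]]
wrist_force: [-0.8, 0.4, 5.3]
gripper_width: 0.0232
grip_force: 36.7
(3.9, array([-13.5,   2.3]), np.float64(0.0568), 'F', array([-0.8,  0.3]), np.float64(5.3), 'w', 23.2, 36.66296303272247)
```

```bash
python3 -m creep '[{"fingers":-0.6,"tx":0,"ty":0,"tz":-0.0005,"yaw":0},{"fingers":-0.6,"tx":-0.001,"ty":0.001,"tz":-0.0005,"yaw":0},{"fingers":-0.6,"tx":-0.0015,"ty":0.0025,"tz":-0.0005,"yaw":0},{"fingers":-0.6,"tx":-0.0015,"ty":0.004,"tz":-0.0005,"yaw":0},{"fingers":-0.6,"tx":-0.0015,"ty":0.0055,"tz":-0.0005,"yaw":0},{"fingers":-0.6,"tx":-0.0015,"ty":0.007,"tz":-0.0005,"yaw":0},{"fingers":-0.6,"tx":-0.0015,"ty":0.0085,"tz":-0.0005,"yaw":0},{"fingers":-0.6,"tx":-0.0015,"ty":0.01,"tz":-0.0005,"yaw":0},{"fingers":-0.6,"tx":-0.0015,"ty":0.0115,"tz":-0.0005,"yaw":0},{"fingers":-0.6,"tx":-0.0015,"ty":0.013,"tz":-0.0005,"yaw":0},{"fingers":-0.6,"tx":-0.0015,"ty":0.0145,"tz":-0.0005,"yaw":0},{"fingers":-0.6,"tx":-0.0015,"ty":0.016,"tz":-0.0005,"yaw":0},{"fingers":-0.6,"tx":-0.0015,"ty":0.0175,"tz":-0.0005,"yaw":0},{"fingers":-0.6,"tx":-0.0015,"ty":0.019,"tz":-0.0005,"yaw":0}]' 30 ; python3 - <<'E'
from h import *
print(st())
E
```

```text
t: 5.65
tool_pos: [0.555, 0.0439, 0.0568]
tool_rot: [[0.094, 0.996, -0.005], [0.996, -0.094, 0.0], [-0.0, -0.005, -1.0]]
wrist_force: [-8.8, -0.2, 13.7]
gripper_width: 0.0235
grip_force: 37.8
(5.65, array([2.2, 0.7]), np.float64(0.0568), 'F', array([-8.7, -1. ]), np.float64(13.7), 'w', 23.5, 37.76373624801636)
```

```bash
python3 -m creep '[{"fingers":-0.6,"tx":0,"ty":0,"tz":-0.0005,"yaw":0},{"fingers":-0.6,"tx":0,"ty":0,"tz":-0.001,"yaw":0},{"fingers":-0.6,"tx":0,"ty":0,"tz":-0.001,"yaw":0}]' 30 ; python3 - <<'E'
from h import *
from cell import r
print(st())
d=r.read_camera("scene");cv2.imwrite("pics/s3.png",cv2.resize(d["pixels"][130:300,200:350,::-1],None,fx=4,fy=3.5))
E
```

```text
t: 6.02
tool_pos: [0.5577, 0.0436, 0.0574]
tool_rot: [[0.094, 0.996, -0.001], [0.996, -0.094, -0.0], [-0.0, -0.001, -1.0]]
wrist_force: [-1.3, 0.1, -0.3]
gripper_width: 0.0235
grip_force: 35.9
(6.03, array([4.9, 0.7]), np.float64(0.0574), 'F', array([-1.3, -0.1]), np.float64(-0.3), 'w', 23.5, 35.857030749320984)
```

View pics/s3.png

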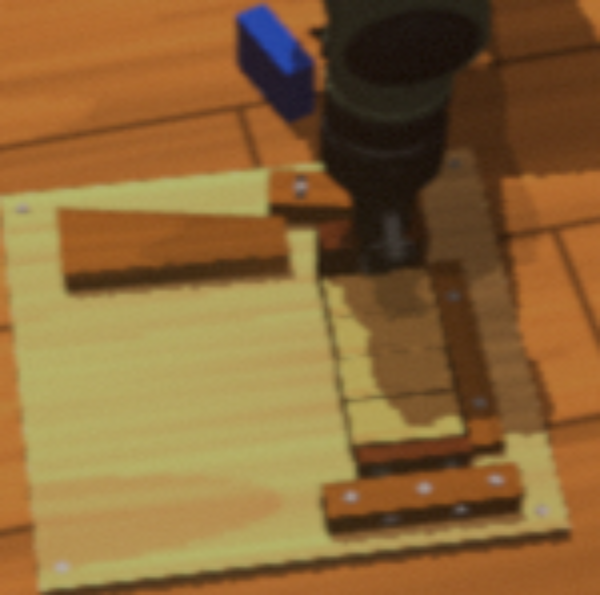

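The picture shows the caul at (340,240) against strip 1 and the strips (pixel rows 280–440) nearly closed, with one gap left. The forces are low again.

```bash
python3 -m creep '[{"fingers":-0.6,"tx":0,"ty":0.001,"tz":0,"yaw":0},{"fingers":-0.6,"tx":0,"ty":0.002,"tz":0,"yaw":0},{"fingers":-0.6,"tx":0,"ty":0.003,"tz":0,"yaw":0},{"fingers":-0.6,"tx":0,"ty":0.004,"tz":0,"yaw":0},{"fingers":-0.6,"tx":0,"ty":0.005,"tz":0,"yaw":0},{"fingers":-0.6,"tx":0,"ty":0.005,"tz":0,"yaw":0}]' 30 ; python3 -c "
from h import *
print(st())"; python3 -m creep '[{"fingers":-0.6,"tx":0,"ty":0.0005,"tz":0,"yaw":0},{"fingers":-0.6,"tx":0,"ty":0.001,"tz":0,"yaw":0},{"fingers":-0.6,"tx":0,"ty":0.001,"tz":0,"yaw":0}]' 30 ; python3 -c "
from h import *
print(st())"
```

```text
t: 6.82
tool_pos: [0.563, 0.0432, 0.0578]
tool_rot: [[0.094, 0.996, 0.0], [0.996, -0.094, 0.0], [0.0, 0.0, -1.0]]
wrist_force: [-0.7, -0.2, -0.5]
gripper_width: 0.0234
grip_force: 35.9
(6.83, array([10.3,  0.8]), np.float64(0.0578), 'F', array([-0.7, -0.2]), np.float64(-0.5), 'w', 23.4, 35.86116850376129)
t: 7.2
tool_pos: [0.5639, 0.0431, 0.0578]
tool_rot: [[0.094, 0.996, 0.0], [0.996, -0.094, 0.0], [0.0, 0.0, -1.0]]
wrist_force: [-1.0, 1.3, 0.0]
gripper_width: 0.0236
grip_force: 35.9
(7.2, array([11.1,  0.8]), np.float64(0.0578), 'F', array([-1.1,  1.2]), np.float64(0.0), 'w', 23.6, 35.929264426231384)
```

```bash
python3 -m creep '[{"fingers":-0.6,"tx":0,"ty":0.0005,"tz":0,"yaw":0},{"fingers":-0.6,"tx":0,"ty":0.001,"tz":0,"yaw":0},{"fingers":-0.6,"tx":0,"ty":0.001,"tz":0,"yaw":0}]' 30 ; python3 -c "
from h import *
print(st())"; python3 -m creep '[{"fingers":-0.6,"tx":0,"ty":0.0005,"tz":0,"yaw":0},{"fingers":-0.6,"tx":0,"ty":0.001,"tz":0,"yaw":0},{"fingers":-0.6,"tx":0,"ty":0.001,"tz":0,"yaw":0}]' 30 ; python3 -c "
from h import *
print(st())"
```

```text
t: 7.58
tool_pos: [0.564, 0.0431, 0.0576]
tool_rot: [[0.094, 0.996, -0.002], [0.996, -0.094, 0.0], [-0.0, -0.002, -1.0]]
wrist_force: [-4.8, 0.4, 2.4]
gripper_width: 0.0238
grip_force: 36.2
(7.58, array([11.3,  0.8]), np.float64(0.0576), 'F', array([-4.8, -0. ]), np.float64(2.4), 'w', 23.8, 36.212119460105896)
t: 7.95
tool_pos: [0.5641, 0.0431, 0.0574]
tool_rot: [[0.094, 0.996, -0.003], [0.996, -0.094, 0.0], [-0.0, -0.003, -1.0]]
wrist_force: [-6.9, -0.2, 2.6]
gripper_width: 0.0234
grip_force: 36.4
(7.95, array([11.3,  0.8]), np.float64(0.0574), 'F', array([-6.9, -0.8]), np.float64(2.6), 'w', 23.4, 36.39886558055878)
```

```bash
python3 -m creep '[{"fingers":-0.6,"tx":0,"ty":0.0005,"tz":0,"yaw":0},{"fingers":-0.6,"tx":0,"ty":0.001,"tz":-0.0003,"yaw":0},{"fingers":-0.6,"tx":0,"ty":0.0015,"tz":-0.0003,"yaw":0},{"fingers":-0.6,"tx":0,"ty":0.0015,"tz":-0.0003,"yaw":0}]' 30 ; python3 -c "
from h import *
from cell import r
print(st())
d=r.read_camera('top');a=d['pixels'][140:230,245:315,::-1]
d=r.read_camera('scene');b=d['pixels'][180:270,255:325,::-1]
cv2.imwrite('pics/t4.png',cv2.resize(np.hstack([a,b]),None,fx=5,fy=5,interpolation=cv2.INTER_CUBIC))"
```

```text
t: 8.45
tool_pos: [0.5643, 0.0432, 0.0574]
tool_rot: [[0.094, 0.996, -0.006], [0.996, -0.094, 0.001], [-0.0, -0.006, -1.0]]
wrist_force: [-9.2, 0.9, 3.7]
gripper_width: 0.0236
grip_force: 36.5
(8.45, array([11.5,  0.9]), np.float64(0.0574), 'F', array([-9.2,  0. ]), np.float64(3.7), 'w', 23.6, 36.49393558502197)
```

View pics/t4.png

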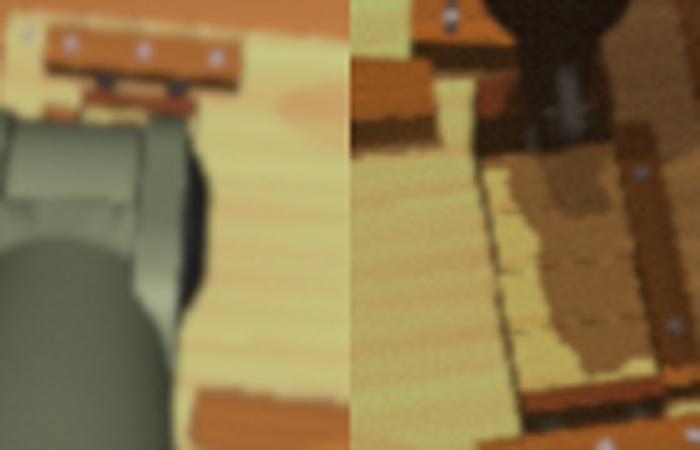

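All four joints look closed in the scene half, strips at (500–650, 170–390), with the row parallel to the fence. I'll ease off, release and rise.

```bash
python3 -m creep '[{"fingers":-0.6,"tx":0,"ty":0.0005,"tz":0,"yaw":0},{"fingers":-0.6,"tx":0,"ty":0.0005,"tz":0,"yaw":0},{"fingers":-0.6,"tx":0,"ty":-0.001,"tz":0,"yaw":0},{"fingers":-0.6,"tx":0,"ty":-0.002,"tz":0,"yaw":0},{"fingers":-0.6,"tx":0,"ty":-0.0025,"tz":0,"yaw":0},{"fingers":0,"tx":0,"ty":-0.0025,"tz":0,"yaw":0},{"fingers":0,"tx":0,"ty":-0.0025,"tz":0,"yaw":0},{"fingers":0,"tx":0,"ty":-0.0025,"tz":0,"yaw":0},{"fingers":0,"tx":0,"ty":-0.0025,"tz":-0.02,"yaw":0},{"fingers":0,"tx":0,"ty":-0.0025,"tz":-0.06,"yaw":0},{"fingers":-1,"tx":0,"ty":-0.0025,"tz":-0.09,"yaw":0},{"fingers":-1,"tx":0,"ty":-0.0025,"tz":-0.09,"yaw":0},{"fingers":-1,"tx":0,"ty":-0.0025,"tz":-0.09,"yaw":0}]' 30 ; python3 -c "
from h import *
from cell import r
print(st()); print('over',go(-35,-225,.15)); print('down',go(-35,-225,.035))
d=r.read_camera('scene');P=cloud(d);q=np.load('jig.npy');c,n=np.cos(q[2]),np.sin(q[2]);R=np.array([[c,-n],[n,c]]);J=(P[...,:2]-q[:2])@R
m=(abs(P[...,2]-.048)<.008)&(J[...,0]>-.12)&(J[...,0]<.0)&(J[...,1]<-.075)&(J[...,1]>-.23)
p=(J[m]*1e3).astype(np.float32);b=p[abs(p[:,1]+190)<8];print(p.min(0),p.max(0),b[:,0].min(),b[:,0].max())"
```

```text
t: 10.18
tool_pos: [0.5646, 0.043, 0.1476]
tool_rot: [[0.094, 0.996, -0.0], [0.996, -0.094, 0.0], [-0.0, -0.0, -1.0]]
wrist_force: [-1.4, 0.7, -1.2]
gripper_width: 0.0003
grip_force: 0.0
(10.18, array([11.9,  0.8]), np.float64(0.1476), 'F', array([-1.4,  0.6]), np.float64(-1.2), 'w', 0.3, 0.0)
over (array([-225.8,  -46.9,   -2.4]), np.float64(-0.01))
down (array([-225.8,  -46.8,  112.6]), np.float64(-0.01))
[ -68.853935 -202.29594 ] [ -4.1641674 -75.085945 ] -68.853935 -9.362151
```

```bash
python3 -m creep '[{"fingers":-1,"tx":-0.05,"ty":-0.01,"tz":0,"yaw":0},{"fingers":-1,"tx":-0.1,"ty":-0.02,"tz":0,"yaw":0},{"fingers":-1,"tx":-0.15,"ty":-0.03,"tz":0,"yaw":0},{"fingers":-1,"tx":-0.2,"ty":-0.04,"tz":0,"yaw":0},{"fingers":-1,"tx":-0.228,"ty":-0.045,"tz":0,"yaw":0},{"fingers":-1,"tx":-0.228,"ty":-0.045,"tz":0,"yaw":0},{"fingers":-1,"tx":-0.228,"ty":-0.045,"tz":0.04,"yaw":0},{"fingers":-1,"tx":-0.228,"ty":-0.045,"tz":0.08,"yaw":0},{"fingers":-1,"tx":-0.228,"ty":-0.045,"tz":0.11,"yaw":0},{"fingers":-1,"tx":-0.228,"ty":-0.045,"tz":0.119,"yaw":0},{"fingers":-1,"tx":-0.228,"ty":-0.045,"tz":0.119,"yaw":0},{"fingers":-1,"tx":-0.228,"ty":-0.045,"tz":0.119,"yaw":0}]' 30 ; python3 -c "
from h import *
print(st())"
```

```text
t: 11.72
tool_pos: [0.4995, -0.1798, 0.0301]
tool_rot: [[0.094, 0.996, 0.002], [0.996, -0.094, -0.001], [-0.001, 0.002, -1.0]]
wrist_force: [-1.2, -0.4, 0.7]
gripper_width: 0.0004
grip_force: 0.0
(11.72, array([ -31.9, -227.2]), np.float64(0.0301), 'F', array([-1.1, -0.5]), np.float64(0.7), 'w', 0.4, 0.0)
```

```bash
python3 -m creep '[{"fingers":-1,"tx":0.004,"ty":0,"tz":0,"yaw":0},{"fingers":-1,"tx":0.008,"ty":0,"tz":0,"yaw":0},{"fingers":-1,"tx":0.011,"ty":0,"tz":0,"yaw":0},{"fingers":-1,"tx":0.013,"ty":0,"tz":0,"yaw":0},{"fingers":-1,"tx":0.015,"ty":0,"tz":0,"yaw":0},{"fingers":-1,"tx":0.018,"ty":0,"tz":0,"yaw":0},{"fingers":-1,"tx":0.021,"ty":0,"tz":0,"yaw":0},{"fingers":-1,"tx":0.024,"ty":0,"tz":0,"yaw":0},{"fingers":-1,"tx":0.027,"ty":0,"tz":0,"yaw":0},{"fingers":-1,"tx":0.03,"ty":0,"tz":0,"yaw":0},{"fingers":-1,"tx":0.033,"ty":0,"tz":0,"yaw":0},{"fingers":-1,"tx":0.036,"ty":0,"tz":0,"yaw":0},{"fingers":-1,"tx":0.039,"ty":0,"tz":0,"yaw":0},{"fingers":-1,"tx":0.042,"ty":0,"tz":0,"yaw":0},{"fingers":-1,"tx":0.045,"ty":0,"tz":0,"yaw":0}]' 30 ; python3 -c "
from h import *
from cell import r
print(st())
d=r.read_camera('scene')
cv2.imwrite('pics/s5.png',cv2.resize(d['pixels'][160:290,190:340,::-1],None,fx=4,fy=4,interpolation=cv2.INTER_CUBIC))"
```

```text
t: 13.6
tool_pos: [0.5028, -0.1347, 0.0291]
tool_rot: [[0.094, 0.996, -0.0], [0.996, -0.094, 0.0], [0.0, -0.0, -1.0]]
wrist_force: [-0.5, -0.6, 0.2]
gripper_width: 0.0005
grip_force: 0.5
(13.6, array([ -32.9, -182. ]), np.float64(0.0291), 'F', array([-0.5, -0.6]), np.float64(0.2), 'w', 0.5, 0.4902387026231736)
```

View pics/s5.png

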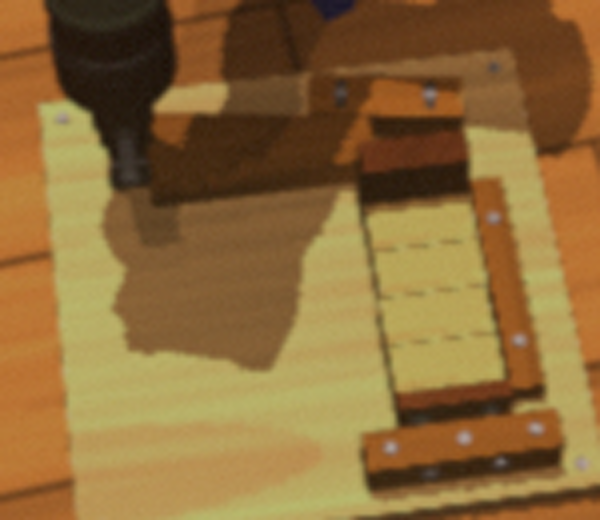

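The row is closed and square at (370–505, 205–390). The wedge front runs (155,205)–(358,183), parallel to the board edge, and is entering the throat straight.

```bash
python3 -m creep '[{"fingers":-1,"tx":0.002,"ty":0,"tz":0,"yaw":0},{"fingers":-1,"tx":0.004,"ty":0,"tz":0,"yaw":0},{"fingers":-1,"tx":0.006,"ty":0,"tz":0,"yaw":0},{"fingers":-1,"tx":0.008,"ty":0.0,"tz":0,"yaw":0},{"fingers":-1,"tx":0.01,"ty":0.001,"tz":0,"yaw":0},{"fingers":-1,"tx":0.012,"ty":0.001,"tz":0,"yaw":0},{"fingers":-1,"tx":0.014,"ty":0.001,"tz":0,"yaw":0},{"fingers":-1,"tx":0.016,"ty":0.002,"tz":0,"yaw":0},{"fingers":-1,"tx":0.018,"ty":0.002,"tz":0,"yaw":0},{"fingers":-1,"tx":0.02,"ty":0.002,"tz":0,"yaw":0},{"fingers":-1,"tx":0.02,"ty":0.002,"tz":0,"yaw":0}]' 30 ; python3 -c "
from h import *
print(st())"; python3 -m creep '[{"fingers":-1,"tx":0.0015,"ty":0,"tz":0,"yaw":0},{"fingers":-1,"tx":0.003,"ty":0,"tz":0,"yaw":0},{"fingers":-1,"tx":0.0045,"ty":0,"tz":0,"yaw":0},{"fingers":-1,"tx":0.006,"ty":0.0,"tz":0,"yaw":0},{"fingers":-1,"tx":0.0075,"ty":0.001,"tz":0,"yaw":0},{"fingers":-1,"tx":0.009,"ty":0.001,"tz":0,"yaw":0},{"fingers":-1,"tx":0.009,"ty":0.001,"tz":0,"yaw":0}]' 30 ; python3 -c "
from h import *
print(st())"
```

```text
t: 15.02
tool_pos: [0.5067, -0.1149, 0.0291]
tool_rot: [[0.094, 0.996, 0.0], [0.996, -0.094, 0.0], [0.0, 0.0, -1.0]]
wrist_force: [0.4, 0.4, 0.2]
gripper_width: -0.0002
grip_force: 0.0
(15.03, array([ -30.9, -161.9]), np.float64(0.0291), 'F', array([0.3, 0.4]), np.float64(0.2), 'w', -0.2, 0.0)
t: 15.9
tool_pos: [0.5085, -0.106, 0.0291]
tool_rot: [[0.094, 0.996, 0.0], [0.996, -0.094, 0.0], [0.0, 0.0, -1.0]]
wrist_force: [-0.2, 0.3, -0.4]
gripper_width: 0.0001
grip_force: 0.0
(15.9, array([ -29.9, -152.9]), np.float64(0.0291), 'F', array([-0.3,  0.3]), np.float64(-0.4), 'w', 0.1, 0.0)
```

```bash
python3 -m creep '[{"fingers":-1,"tx":0.0015,"ty":0,"tz":0,"yaw":0},{"fingers":-1,"tx":0.003,"ty":0,"tz":0,"yaw":0},{"fingers":-1,"tx":0.0045,"ty":0,"tz":0,"yaw":0},{"fingers":-1,"tx":0.006,"ty":0.001,"tz":0,"yaw":0},{"fingers":-1,"tx":0.006,"ty":0.001,"tz":0,"yaw":0}]' 30 ; python3 -c "
from h import *
print(st())"; python3 -m creep '[{"fingers":-1,"tx":0.0015,"ty":0,"tz":0,"yaw":0},{"fingers":-1,"tx":0.003,"ty":0,"tz":0,"yaw":0},{"fingers":-1,"tx":0.0045,"ty":0,"tz":0,"yaw":0},{"fingers":-1,"tx":0.006,"ty":0.001,"tz":0,"yaw":0},{"fingers":-1,"tx":0.006,"ty":0.001,"tz":0,"yaw":0}]' 30 ; python3 -c "
from h import *
from cell import r
print(st())
d=r.read_camera('scene')
cv2.imwrite('pics/s6.png',cv2.resize(d['pixels'][165:275,210:340,::-1],None,fx=5,fy=5,interpolation=cv2.INTER_CUBIC))"
```

```text
t: 16.52
tool_pos: [0.5101, -0.1002, 0.0291]
tool_rot: [[0.094, 0.996, -0.0], [0.996, -0.094, 0.0], [0.0, -0.0, -1.0]]
wrist_force: [0.0, 0.4, -0.2]
gripper_width: -0.0002
grip_force: 0.0
(16.52, array([ -28.9, -146.9]), np.float64(0.0291), 'F', array([-0. ,  0.4]), np.float64(-0.2), 'w', -0.2, 0.0)
t: 17.15
tool_pos: [0.5117, -0.0943, 0.0291]
tool_rot: [[0.094, 0.996, 0.0], [0.996, -0.094, 0.0], [0.0, 0.0, -1.0]]
wrist_force: [-0.1, 0.7, -0.7]
gripper_width: -0.0001
grip_force: 0.0
(17.15, array([ -27.9, -140.9]), np.float64(0.0291), 'F', array([-0.2,  0.6]), np.float64(-0.7), 'w', -0.1, 0.0)
```

```bash
python3 -m creep '[{"fingers":-1,"tx":0.001,"ty":0,"tz":0,"yaw":0},{"fingers":-1,"tx":0.002,"ty":0,"tz":0,"yaw":0},{"fingers":-1,"tx":0.003,"ty":0,"tz":0,"yaw":0},{"fingers":-1,"tx":0.004,"ty":0,"tz":0,"yaw":0},{"fingers":-1,"tx":0.005,"ty":0,"tz":0,"yaw":0}]' 30 | grep wrist; python3 -m creep '[{"fingers":-1,"tx":0.001,"ty":0,"tz":0,"yaw":0},{"fingers":-1,"tx":0.002,"ty":0,"tz":0,"yaw":0},{"fingers":-1,"tx":0.003,"ty":0,"tz":0,"yaw":0},{"fingers":-1,"tx":0.004,"ty":0,"tz":0,"yaw":0},{"fingers":-1,"tx":0.004,"ty":0,"tz":0,"yaw":0}]' 30 | grep wrist;python3 -c "
from h import *
print(st())"
```

```text
wrist_force: [0.3, -1.9, -0.5]
wrist_force: [-0.2, 0.3, 0.7]
(18.45, array([ -27.9, -132.1]), np.float64(0.0291), 'F', array([-0.3,  0.3]), np.float64(0.7), 'w', 0.1, 0.14247686136513948)
```

View pics/s6.png

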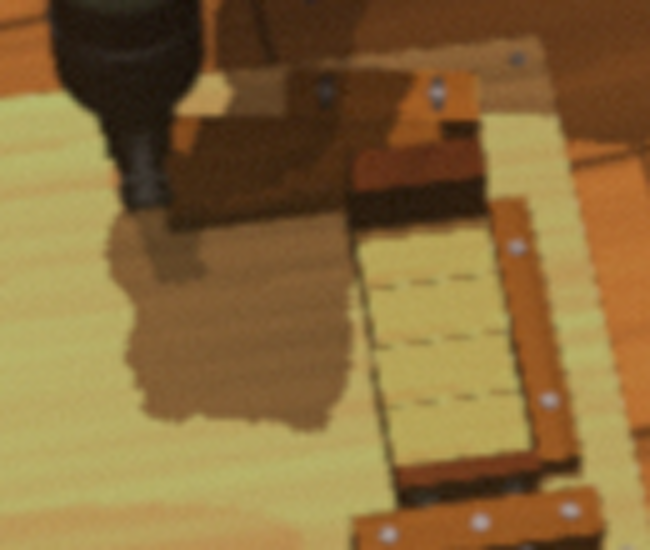

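The wedge, front edge (170,225)–(345,210), is sliding in behind the caul (350–485, 145–225), and the row stays closed. I'll continue by feel.

```bash
python3 -m creep '[{"fingers":-1,"tx":0.001,"ty":0,"tz":0,"yaw":0},{"fingers":-1,"tx":0.002,"ty":0,"tz":0,"yaw":0},{"fingers":-1,"tx":0.003,"ty":0,"tz":0,"yaw":0},{"fingers":-1,"tx":0.004,"ty":0,"tz":0,"yaw":0},{"fingers":-1,"tx":0.004,"ty":0,"tz":0,"yaw":0}]' 30 | grep -E "wrist|pos"; python3 -m creep '[{"fingers":-1,"tx":0.001,"ty":0,"tz":0,"yaw":0},{"fingers":-1,"tx":0.002,"ty":0,"tz":0,"yaw":0},{"fingers":-1,"tx":0.003,"ty":0,"tz":0,"yaw":0},{"fingers":-1,"tx":0.004,"ty":0,"tz":0,"yaw":0},{"fingers":-1,"tx":0.004,"ty":0,"tz":0,"yaw":0}]' 30 | grep -E "wrist|pos";python3 -c "
from h import *
print(st())"
```

```text
tool_pos: [0.513, -0.0816, 0.0291]
wrist_force: [0.1, -1.9, 0.2]
tool_pos: [0.5135, -0.0777, 0.0292]
wrist_force: [0.7, -1.9, 0.4]
(19.7, array([ -27.6, -124.3]), np.float64(0.0292), 'F', array([ 0.9, -1.8]), np.float64(0.4), 'w', -0.0, 1.1180892460834002)
```

```bash
python3 -m creep '[{"fingers":-1,"tx":0.001,"ty":0,"tz":0,"yaw":0},{"fingers":-1,"tx":0.002,"ty":0,"tz":0,"yaw":0},{"fingers":-1,"tx":0.003,"ty":0,"tz":0,"yaw":0},{"fingers":-1,"tx":0.003,"ty":0,"tz":0,"yaw":0}]' 30 | grep -E "wrist|pos"; python3 -m creep '[{"fingers":-1,"tx":0.001,"ty":0,"tz":0,"yaw":0},{"fingers":-1,"tx":0.002,"ty":0,"tz":0,"yaw":0},{"fingers":-1,"tx":0.003,"ty":0,"tz":0,"yaw":0},{"fingers":-1,"tx":0.003,"ty":0,"tz":0,"yaw":0}]' 30 | grep -E "wrist|pos";python3 -c "
from h import *
print(st())"
```

```text
tool_pos: [0.5136, -0.0747, 0.0292]
wrist_force: [1.4, -4.1, 1.2]
tool_pos: [0.5135, -0.0714, 0.029]
wrist_force: [1.3, -2.7, 1.4]
(20.7, array([ -28.3, -117.9]), np.float64(0.029), 'F', array([ 1.5, -2.6]), np.float64(1.4), 'w', 0.3, 1.4598220706102438)
```

```bash
python3 -m creep '[{"fingers":-1,"tx":0.001,"ty":0,"tz":0,"yaw":0},{"fingers":-1,"tx":0.002,"ty":0,"tz":0,"yaw":0},{"fingers":-1,"tx":0.003,"ty":0,"tz":0,"yaw":0},{"fingers":-1,"tx":0.003,"ty":0,"tz":0,"yaw":0}]' 30 | grep -E "wrist|pos"; python3 -m creep '[{"fingers":-1,"tx":0.001,"ty":0,"tz":0,"yaw":0},{"fingers":-1,"tx":0.002,"ty":0,"tz":0,"yaw":0},{"fingers":-1,"tx":0.003,"ty":0,"tz":0,"yaw":0},{"fingers":-1,"tx":0.003,"ty":0,"tz":0,"yaw":0}]' 30 | grep -E "wrist|pos";python3 -c "
from h import *
from cell import r
print(st())
d=r.read_camera('scene')
cv2.imwrite('pics/s7.png',cv2.resize(d['pixels'][165:275,210:340,::-1],None,fx=5,fy=5,interpolation=cv2.INTER_CUBIC))"
```

```text
tool_pos: [0.5138, -0.0683, 0.029]
wrist_force: [0.8, -2.5, 0.5]
tool_pos: [0.5142, -0.0654, 0.0291]
wrist_force: [0.8, -2.3, 0.4]
(21.7, array([ -28.1, -111.9]), np.float64(0.0291), 'F', array([ 1. , -2.2]), np.float64(0.4), 'w', -0.3, 1.0522939637303352)
```

View pics/s7.png

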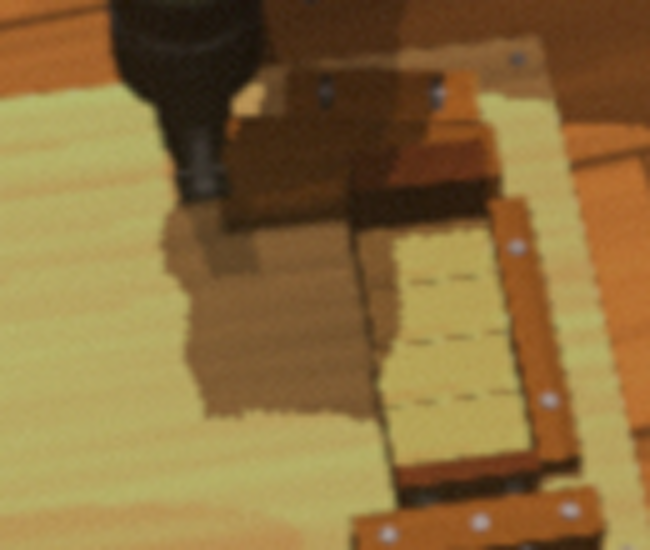

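The wedge tip at (490,125) now shows past the caul's left end. The row is still closed and the resistance light. I'll drive on.

```bash
python3 -m creep '[{"fingers":-1,"tx":0.001,"ty":0,"tz":0,"yaw":0},{"fingers":-1,"tx":0.002,"ty":0,"tz":0,"yaw":0},{"fingers":-1,"tx":0.003,"ty":0,"tz":0,"yaw":0},{"fingers":-1,"tx":0.003,"ty":0,"tz":0,"yaw":0}]' 30 | grep -E "wrist|pos"; python3 -m creep '[{"fingers":-1,"tx":0.001,"ty":0,"tz":0,"yaw":0},{"fingers":-1,"tx":0.002,"ty":0,"tz":0,"yaw":0},{"fingers":-1,"tx":0.003,"ty":0,"tz":0,"yaw":0},{"fingers":-1,"tx":0.003,"ty":0,"tz":0,"yaw":0}]' 30 | grep -E "wrist|pos";python3 -c "
from h import *
print(st())"
```

```text
tool_pos: [0.5147, -0.0626, 0.0291]
wrist_force: [1.8, -1.8, -0.2]
tool_pos: [0.515, -0.0597, 0.0291]
wrist_force: [1.9, -3.5, 1.9]
(22.75, array([ -27.9, -106.1]), np.float64(0.0291), 'F', array([ 2.2, -3.3]), np.float64(1.9), 'w', 0.1, 1.5154937747865915)
```

```bash
python3 -m creep '[{"fingers":-1,"tx":0.001,"ty":0,"tz":0,"yaw":0},{"fingers":-1,"tx":0.002,"ty":0,"tz":0,"yaw":0},{"fingers":-1,"tx":0.003,"ty":0,"tz":0,"yaw":0},{"fingers":-1,"tx":0.003,"ty":0,"tz":0,"yaw":0}]' 30 | grep -E "wrist|pos"; python3 -m creep '[{"fingers":-1,"tx":0.001,"ty":0,"tz":0,"yaw":0},{"fingers":-1,"tx":0.002,"ty":0,"tz":0,"yaw":0},{"fingers":-1,"tx":0.003,"ty":0,"tz":0,"yaw":0},{"fingers":-1,"tx":0.003,"ty":0,"tz":0,"yaw":0}]' 30 | grep -E "wrist|pos";python3 -c "
from h import *
print(st())"
```

```text
tool_pos: [0.5156, -0.057, 0.0292]
wrist_force: [3.7, -3.9, -0.2]
tool_pos: [0.5158, -0.0562, 0.0293]
wrist_force: [1.8, -11.5, -1.0]
(23.75, array([ -27.4, -102.6]), np.float64(0.0293), 'F', array([  2.8, -11.3]), np.float64(-1.0), 'w', 0.2, 5.2785079926252365)
```

The resistance has risen to 11 N. I'll press to about 15 N, let go, and press again.

```bash
python3 -m creep '[{"fingers":-1,"tx":0.0005,"ty":0,"tz":0,"yaw":0},{"fingers":-1,"tx":0.001,"ty":0,"tz":0,"yaw":0},{"fingers":-1,"tx":0.001,"ty":0,"tz":0,"yaw":0},{"fingers":-1,"tx":0.001,"ty":0,"tz":0,"yaw":0}]' 30 | grep -E "wrist|pos";python3 -c "
from h import *
print(st())"; python3 -m creep '[{"fingers":-1,"tx":-0.004,"ty":0,"tz":0,"yaw":0},{"fingers":-1,"tx":-0.008,"ty":0,"tz":0,"yaw":0},{"fingers":-1,"tx":-0.008,"ty":0,"tz":0,"yaw":0}]' 30 | grep -E "wrist|pos"; python3 -m creep '[{"fingers":-1,"tx":0.002,"ty":0.001,"tz":0,"yaw":0},{"fingers":-1,"tx":0.004,"ty":0.001,"tz":0,"yaw":0},{"fingers":-1,"tx":0.005,"ty":0.001,"tz":0,"yaw":0},{"fingers":-1,"tx":0.006,"ty":0.001,"tz":0,"yaw":0},{"fingers":-1,"tx":0.007,"ty":0.001,"tz":0,"yaw":0},{"fingers":-1,"tx":0.007,"ty":0.001,"tz":0,"yaw":0}]' 30 | grep -E "wrist|pos";python3 -c "
from h import *
print(st())"
```

```text
tool_pos: [0.5158, -0.0559, 0.0293]
wrist_force: [1.0, -13.5, 0.9]
(24.25, array([ -27.4, -102.4]), np.float64(0.0293), 'F', array([  2.3, -13.3]), np.float64(0.9), 'w', -0.4, 6.322047114372253)
tool_pos: [0.5139, -0.0601, 0.0287]
wrist_force: [-0.3, 0.5, -0.4]
tool_pos: [0.5162, -0.056, 0.0291]
wrist_force: [-1.1, -8.2, -1.4]
(25.38, array([ -27. , -102.4]), np.float64(0.0291), 'F', array([-0.4, -8.3]), np.float64(-1.4), 'w', 0.0, 4.040040224790573)
```

```bash
python3 -m creep '[{"fingers":-1,"tx":0.001,"ty":0,"tz":0,"yaw":0},{"fingers":-1,"tx":0.0018,"ty":0,"tz":0,"yaw":0},{"fingers":-1,"tx":0.0024,"ty":0,"tz":0,"yaw":0},{"fingers":-1,"tx":0.0024,"ty":0,"tz":0,"yaw":0},{"fingers":-1,"tx":0.0024,"ty":0,"tz":0,"yaw":0}]' 30 | grep -E "wrist|pos";python3 -c "
from h import *
print(st())"; python3 -m creep '[{"fingers":-1,"tx":-0.004,"ty":0,"tz":0,"yaw":0},{"fingers":-1,"tx":-0.01,"ty":0,"tz":0,"yaw":0},{"fingers":-1,"tx":-0.01,"ty":0,"tz":0,"yaw":0}]' 30 | grep -E "wrist|pos"; python3 -m creep '[{"fingers":-1,"tx":0.003,"ty":0.001,"tz":0,"yaw":0},{"fingers":-1,"tx":0.005,"ty":0.001,"tz":0,"yaw":0},{"fingers":-1,"tx":0.006,"ty":0.001,"tz":0,"yaw":0},{"fingers":-1,"tx":0.008,"ty":0.001,"tz":0,"yaw":0},{"fingers":-1,"tx":0.0095,"ty":0.001,"tz":0,"yaw":0},{"fingers":-1,"tx":0.01,"ty":0.001,"tz":0,"yaw":0},{"fingers":-1,"tx":0.01,"ty":0.001,"tz":0,"yaw":0}]' 30 | grep -E "wrist|pos";python3 -c "
from h import *
print(st())"
```

```text
tool_pos: [0.5164, -0.0554, 0.0292]
wrist_force: [-1.9, -12.8, -0.9]
(26.0, array([ -26.9, -101.8]), np.float64(0.0292), 'F', array([ -0.7, -13. ]), np.float64(-0.9), 'w', -0.0, 6.574911251664162)
tool_pos: [0.5158, -0.0614, 0.0291]
wrist_force: [0.3, -0.3, 0.7]
tool_pos: [0.5174, -0.0556, 0.0292]
wrist_force: [-1.9, -13.2, 0.1]
(27.25, array([ -25.9, -101.9]), np.float64(0.0292), 'F', array([ -0.6, -13.4]), np.float64(0.1), 'w', -0.2, 6.4945390820503235)
```

```bash
python3 -m creep '[{"fingers":-1,"tx":0.0005,"ty":0,"tz":0,"yaw":0},{"fingers":-1,"tx":0.0012,"ty":0,"tz":0,"yaw":0},{"fingers":-1,"tx":0.0012,"ty":0,"tz":0,"yaw":0},{"fingers":-1,"tx":0.0012,"ty":0,"tz":0,"yaw":0}]' 30 | grep -E "wrist|pos";python3 -c "
from h import *
print(st())"; python3 -m creep '[{"fingers":-1,"tx":-0.004,"ty":0,"tz":0,"yaw":0},{"fingers":-1,"tx":-0.01,"ty":0,"tz":0,"yaw":0},{"fingers":-1,"tx":-0.01,"ty":0,"tz":0,"yaw":0}]' 30 | grep -E "wrist|pos"; python3 -m creep '[{"fingers":-1,"tx":0.003,"ty":-0.001,"tz":0,"yaw":0},{"fingers":-1,"tx":0.005,"ty":-0.001,"tz":0,"yaw":0},{"fingers":-1,"tx":0.006,"ty":-0.001,"tz":0,"yaw":0},{"fingers":-1,"tx":0.008,"ty":-0.001,"tz":0,"yaw":0},{"fingers":-1,"tx":0.0095,"ty":-0.001,"tz":0,"yaw":0},{"fingers":-1,"tx":0.0105,"ty":-0.001,"tz":0,"yaw":0},{"fingers":-1,"tx":0.0105,"ty":-0.001,"tz":0,"yaw":0}]' 30 | grep -E "wrist|pos";python3 -c "
from h import *
print(st())"
```

```text
tool_pos: [0.5175, -0.0552, 0.0293]
wrist_force: [-2.7, -14.9, -0.0]
(27.75, array([ -25.8, -101.5]), np.float64(0.0293), 'F', array([ -1.3, -15.1]), np.float64(-0.0), 'w', -0.1, 7.640486061573029)
tool_pos: [0.5169, -0.0603, 0.0291]
wrist_force: [0.3, 1.1, 0.1]
tool_pos: [0.5162, -0.0547, 0.0292]
wrist_force: [-4.1, -15.9, -0.7]
(29.0, array([ -27.2, -101.1]), np.float64(0.0292), 'F', array([ -2.6, -16.2]), np.float64(-0.7), 'w', -0.3, 8.300846815109253)
```

```bash
python3 -m creep '[{"fingers":-1,"tx":-0.004,"ty":0,"tz":0,"yaw":0},{"fingers":-1,"tx":-0.01,"ty":0,"tz":0,"yaw":0},{"fingers":-1,"tx":-0.01,"ty":0,"tz":0,"yaw":0}]' 30 | grep -E "wrist|pos"; python3 -m creep '[{"fingers":-1,"tx":0.003,"ty":0,"tz":0,"yaw":0},{"fingers":-1,"tx":0.005,"ty":0,"tz":0,"yaw":0},{"fingers":-1,"tx":0.006,"ty":0,"tz":0,"yaw":0},{"fingers":-1,"tx":0.008,"ty":0,"tz":0,"yaw":0},{"fingers":-1,"tx":0.0095,"ty":0,"tz":0,"yaw":0},{"fingers":-1,"tx":0.0102,"ty":0,"tz":0,"yaw":0},{"fingers":-1,"tx":0.0102,"ty":0,"tz":0,"yaw":0}]' 30 | grep -E "wrist|pos";python3 -c "
from h import *
print(st())"; python3 -m creep '[{"fingers":-1,"tx":-0.005,"ty":0,"tz":0,"yaw":0},{"fingers":-1,"tx":-0.015,"ty":0,"tz":0,"yaw":0},{"fingers":-1,"tx":-0.03,"ty":0,"tz":0,"yaw":0},{"fingers":-1,"tx":-0.04,"ty":0,"tz":-0.04,"yaw":0},{"fingers":-1,"tx":-0.08,"ty":0,"tz":-0.09,"yaw":0},{"fingers":-1,"tx":-0.13,"ty":0,"tz":-0.12,"yaw":0},{"fingers":-1,"tx":-0.18,"ty":0,"tz":-0.12,"yaw":0},{"fingers":-1,"tx":-0.23,"ty":0,"tz":-0.12,"yaw":0},{"fingers":-1,"tx":-0.23,"ty":0,"tz":-0.12,"yaw":0}]' 30 | grep -E "wrist|pos";python3 -c "
from h import *
from cell import r
d=r.read_camera('scene')
e=r.read_camera('top')
a=cv2.resize(d['pixels'][165:275,230:340,::-1],None,fx=4,fy=4,interpolation=cv2.INTER_CUBIC)
b=cv2.resize(e['pixels'][140:250,236:326,::-1],None,fx=4,fy=4,interpolation=cv2.INTER_CUBIC)
cv2.imwrite('pics/s8.png',np.hstack([a,b]))"
```

```text
tool_pos: [0.5161, -0.0596, 0.0291]
wrist_force: [-0.0, -0.0, -0.7]
tool_pos: [0.5164, -0.0548, 0.0292]
wrist_force: [-3.3, -17.4, -0.6]
(30.25, array([ -26.9, -101.1]), np.float64(0.0292), 'F', array([ -1.6, -17.6]), np.float64(-0.6), 'w', 0.1, 8.59947681427002)
tool_pos: [0.4948, -0.2825, 0.1492]
wrist_force: [0.8, 1.5, -0.3]
```

View pics/s8.png

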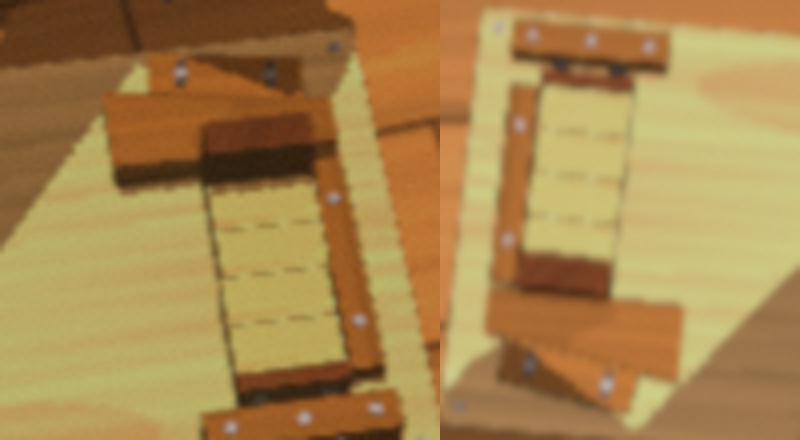

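The picture shows all four joints closed, the row square alongside the fence, and the wedge seated between caul and cleat. It went no deeper at 17 N, and the gripper is clear.

```bash
python3 -c "
from cell import r
print(r.close_job())"
```

```text
the job is handed in; nothing more can be done
None
```

I handed the job in after about 31 s. All four joints look closed, the row lies square along the fence, and the wedge holds by itself, going no deeper at about 17 N on its end; I couldn't measure the squeeze on the row but estimate about 10 N.

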